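# Hook the loose spice shelf into the slotted rack and lock it

### The job

Put the loose spice shelf back on its rack at the top level, front rail towards you: feed the four hooked tabs on its end brackets into the two topmost slots of each slotted upright, let it down so that the hooks catch, and then press it down until the spring catch in each upright has snapped over the bracket and the shelf is fully home at both ends. The uprights telescope, so feel for the slots and use only light force, no more than a firm thumb push, and do not move the loose jar, oil bottle and apple standing about.

Things in the scene. Friction and masses are not known exactly. Their poses are not given: they have to be found in the camera images.
- rack: Spice rack, fixed: beech foot 120x232x14 mm, two clip jars on it to 83 mm height, and two white metal slotted uprights 24 mm wide, front wall 3 mm thick, centre lines y = +90, -90 mm. Origin under the foot, below the slotted faces: they are the plane x = 0 and look to -x; y left. The uprights telescope: they are clamped up to 8 mm higher or lower than the heights given here; this pose does not show it.
- home (a point): Point fixed to the rack (-36, 0, 105 mm) where the locked shelf's origin lies if the uprights are at mid height (true: z +-8 mm); axes as the rack. At mid height the two topmost slots of each upright, 12 mm wide and 28 high, span z = 121-149 and 165-193 mm in the rack frame; blank wall above, end at 219. One more slot lies below, at 44 mm pitch.
- shelf: Loose shelf, 0.3-0.5 kg, standing as it will hang: beech board (top at z = 17 mm) and front rail between two white metal end brackets at y = +90, -90 mm. 185 long (y), 80 deep, 93 mm high. Origin mid-length at underside height; x from front rail to tabs, z up. Back edges of the brackets at x = 35; tabs reach to 43. A wire runs along the back at x = 18, z = 52.
- tab_l (a point): Upper tab of the left (+y) bracket, where the underside of its neck meets the bracket's back edge: x 35, y 90, z 60 mm on the shelf. Tab 4 mm thick (y), reaches 8 mm back; neck z 60-68, hook lip hangs to z 44 beyond a 4 mm gap. A like tab sits 44 mm lower. Tabs enter the slots only with the shelf 16-20 mm above locked height; locked, the necks rest on the slots' lower ends.
- tab_r (a point): The same on the right (-y) bracket: x 35, y -90, z 60 mm on the shelf. Once in the slots with the back edges at the faces, the shelf is let down 5 to 10 mm and rests with its lips hooked behind the walls and its locking ears on the catches, about 10 mm above locked height; the rest of the way it must be pressed.
- rail (a point): Middle of the top edge of the shelf's front rail, flat beech 12 mm thick (x), 185 mm long (y), 50 mm high: the place to hold the shelf, from above. At x -31, y 0, z 56 mm on the shelf; axes as the shelf.
- press_l (a point): Middle of the flat thumb flange (26 x 22 mm) on top of the shelf's left (+y) bracket, where that end is pressed down. At x 19, y 90, z 93 mm on the shelf.
- press_r (a point): The same on the right (-y) bracket: x 19, y -90, z 93 mm on the shelf.
- catch_l (a joint): Spring catch of the left (+y) upright: black nose between its two topmost slots, 7.5 mm proud, bevelled above, flat below. Value: how far it is pushed in (m, noisy: average). About 0 with no shelf or one merely hooked; pressing that end down (5 to 12 N) wedges it in to about 4 mm, then it snaps out over the bracket's ear and leans on the bracket at about 1.8 mm: locked.
- catch_r (a joint): The same in the right (-y) upright.
- spice_jar: Bystander: loose spice jar with a yellow cap, 44 mm wide, 100 mm high; origin under its middle.
- oil: Bystander: loose small oil bottle with a brown cap, 51 mm wide, 123 mm high; origin under its middle.
- apple: Bystander: loose apple, 80 mm wide; origin under its middle.

How it is judged (in metres and radians):
On the way:
1. the shelf hangs by its hooked tabs at the top level: bracket edges within 5 mm of the upright faces, level, not yet necessarily locked (x of shelf in the frame of rack between -0.04 and -0.032 m and y of shelf in the frame of rack between -0.006 and 0.006 m and z of shelf in the frame of rack between 0.095 and 0.13 m), for 0.1 s.
At the end, for the whole second after the job is handed in: The shelf hangs locked at the top level, released and at rest: both catches read 1 to 3.2 mm, its origin is 32 to 39 mm in front of the upright faces, within 6 mm of the rack's middle, 95 to 115 mm above the worktop, level within 0.06 rad and square within 0.06 rad (value of joint catch_l between 0.001 and 0.0032 m and value of joint catch_r between 0.001 and 0.0032 m and x of shelf in the frame of rack between -0.039 and -0.032 m and y of shelf in the frame of rack between -0.006 and 0.006 m and z of shelf in the frame of rack between 0.095 and 0.115 m and angle between shelf's own z axis and vertical below 0.06 rad and angle between the x axis of shelf and the x axis of rack, either way round below 0.06 rad and linear speed of shelf below 0.01 m/s); the robot touches nothing.
It fails at once if the shelf and the rack press on each other with more than 80 N, all their contacts together (contact force between shelf and rack above 80 N).
It fails at once if the yellow-capped spice jar is pushed more than 30 mm (distance of spice_jar from where it was at the start of the episode above 0.03 m).
It fails at once if the small oil bottle is pushed more than 30 mm (distance of oil from where it was at the start of the episode above 0.03 m).
It fails at once if the apple is pushed more than 30 mm (distance of apple from where it was at the start of the episode above 0.03 m).
It also fails if it takes over 64 s, if anything falls off the work surface, if the arm or the gripper's body presses on something with over 40 N, if the wrist force passes 120 N, or if a joint passes its speed limit or range.

### The arm

A 6-joint arm with a two-finger parallel gripper is mounted at the origin on a cart in front of the work surface, level with it; the furniture and walls round the work are solid. World frame = base frame: x ahead of the robot, y to its left, z up, the work surface at z = 0. Lengths are in m, angles in degrees, forces in N, time in s.
With the tool pointing down it reaches from about 0.35 to 0.925 m from the base axis. Payload 6.4 kg.
Tool frame: the origin (TCP) lies between the finger pads; the fingertips stand 14 mm ahead of it and the grasp point (between the pads) lies 5 mm behind it (ctrl.nose_length is the distance from the TCP to the fingertips, in m); z points along the fingers, y is the line along which they close (so a half turn about z gives the same grasp; the last joint's range is limited). The gripper opens to 85 mm and grips with 20 to 120 N. Pads are 22 mm wide; open, the fingers measure 114 mm over their backs; the gripper's body (76 mm by 85 mm) begins 54 mm behind the grasp point. The pads swing forward as they close: fully open they stand 13 mm farther back than shut.
Start: joints at [-80.449, 14.043, 89.255, -0, 76.702, -9.975], TCP at [0.217, -0.613, 0.245] pointing down, gripper open.
Joint ranges: [-179.41, 179.41], [-58.25, 129.5], [7.25, 145.43], [-54.29, 234.29], [11.92, 165.04], [-157.13, 157.13]. Speed limits (degrees/s): [147.25, 147.25, 180, 180, 180, 180].

### API

Orientations are given as a 3x3 rotation matrix whose columns are the frame's x, y, z axes.
In Python, from rig import readout, snapshot, camera_model, ctrl gives the robot as it stands.
- The arm moves only by the shell command python3 -m jog 'ROWS' [FORCE]. ROWS is JSON, a list of rows, each an object with "hand": the opening, from 0 (shut) to 1 (fully open); "travel": the shift along the tool's x, y, z in mm, a list of three; "dr": the turn, a rotation vector about the tool's x, y, z in degrees, a list of three. A call has 1 to 5 rows; each row shifts and turns the commanded pose from where the row before left it, along the tool's axes as they then stand; what a row does not reach is not made up. A row lasts 1/10 s, in which the tool goes at most 50 mm and 8.59 degrees, less where a joint would pass 70% of its speed; a pose out of reach is approached as far as the arm can. A call is refused whole if a number of a shift passes 50 or a number of a turn 8.59, either way. A call with a gripper value outside its range is refused whole. The fingers move at their own pace and stop on an object; FORCE is the grip in N (left out, the last holds). Time passes only in rows, so rows that do not move let the fingers close. It gives the time, the measured TCP pose, the force, the opening and the grip force at its end, in the units of the state.
- readout.get_state(): the state, without advancing time (a new reading comes with each control period).
- snapshot(name): name is "side" or "top" or "wrist"; returns (picture, depth): 420x560x3 uint8, blue, green, red; 420x560 float32, m along the optical axis (not along the pixel's ray), 0 where there is no reading.
- camera_model(name): a dict with "camera_matrix" (3x3 intrinsics, pixels), "world_to_cam" (4x4, takes a point from world to camera coordinates). Camera axes: x right, y down, z forward; pixel columns grow to the right and rows downward; lengths in m; the calibration is good to about 2 mm. The wrist camera is an equidistant fisheye: a pixel r from the principal point sees the ray r / f radians off the axis. A picture is of the moment at which its call begins: read the wrist's pose just before it. camera_model takes no time and is no camera call; for the wrist camera it gives the pose at the moment of the call.
- ctrl.finish_job(): hands the job in; it is judged then, once.
The state is a dict: "time": time; "q": joint angles; "qd": joint speeds; "tau": joint torques, N m; "ee_pos": TCP position; "orientation": TCP orientation; "ft_force": force on the tool from outside, world axes, zero at the start; "wrist_torque": the same for the moment, N m; "width": finger opening in m; "grip_force": force on a finger pad.
Only numpy, scipy, OpenCV 4.12 (cv2) and the standard library are available. Lean on these libraries where they do the work, as an engineer would, in place of code of your own. Each camera call takes 0.05 s, during which the arm holds its last target. There are 200 camera calls.

## Working session

There is one attempt and no reset: what is moved stays moved. The work goes in short steps, Python scripts to look and compute and a shell command to move; the robot and the scene stay as the last step left them, time stands still between calls to the robot, and variables do not carry over. Pictures are saved under pics/ and viewed, at most 10 in all, crops included, and the job is handed in when it is done.

```bash
mkdir -p pics; ls
python3 - <<'E'
from rig import readout, snapshot, camera_model, ctrl
import cv2,numpy as np
s=readout.get_state(); print({k:s[k] for k in s})
for n in("side","top"):
    p,d=snapshot(n); cv2.imwrite(f"pics/{n}0.png",p); np.save(f"{n}0.npy",d); print(n,camera_model(n), d.min(),d.max())
E
```

```text
pics
{'time': 0.0, 'q': array([-8.04489914e+01,  1.40866664e+01,  8.93263228e+01, -5.74849047e-04,
        7.67020586e+01, -9.97459588e+00]), 'qd': array([ 0.01182374, -0.0642452 , -0.03010081,  0.08998121, -0.01119683,
       -0.03803552]), 'tau': array([-5.36451571e-04, -4.29509497e+01, -3.26131439e+01, -1.75609466e-04,
        5.33619590e-03, -3.53281841e-06]), 'ee_pos': array([ 0.21716639, -0.61207214,  0.24413862]), 'orientation': array([[ 9.42491508e-01,  3.34229920e-01, -3.42800549e-04],
       [ 3.34229925e-01, -9.42489492e-01,  1.97850573e-03],
       [ 3.38189897e-04, -1.97929905e-03, -9.99997984e-01]]), 'ft_force': array([ 0.81383354, -0.59384893,  0.19795171]), 'wrist_torque': array([ 0.01139115, -0.00285201, -0.06868353]), 'grip_force': 0.0, 'width': 0.08555769456332017}
side {'camera_matrix': array([[540.45328973,   0.        , 279.76162547],
       [  0.        , 540.45328973, 211.34097962],
       [  0.        ,   0.        ,   1.        ]]), 'world_to_cam': array([[ 0.36745991, -0.92983224, -0.01962687, -0.09781243],
       [-0.50123256, -0.18021736, -0.84633777,  0.31204388],
       [ 0.78341505,  0.32083283, -0.53228485,  1.15504476],
       [ 0.        ,  0.        ,  0.        ,  1.        ]])} 0.0 2.0231078
top {'camera_matrix': array([[383.95682701,   0.        , 276.28130758],
       [  0.        , 383.95682701, 214.50379202],
       [  0.        ,   0.        ,   1.        ]]), 'world_to_cam': array([[-0.00272646, -0.99999242,  0.0027803 ,  0.08162625],
       [-0.98007539,  0.00211994, -0.19861455,  0.4815737 ],
       [ 0.19860715, -0.00326642, -0.98007374,  1.0475748 ],
       [ 0.        ,  0.        ,  0.        ,  1.        ]])} 0.0 2.0170112
```

View pics/side0.png

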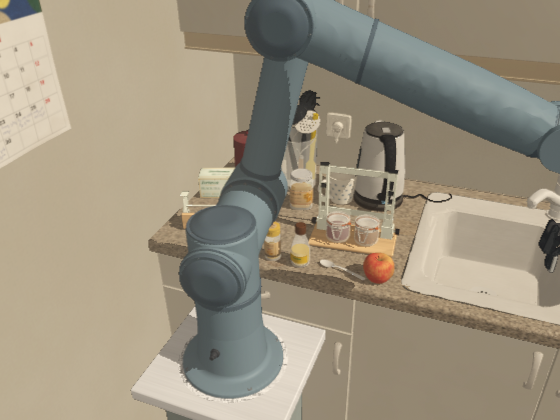

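View pics/top0.png

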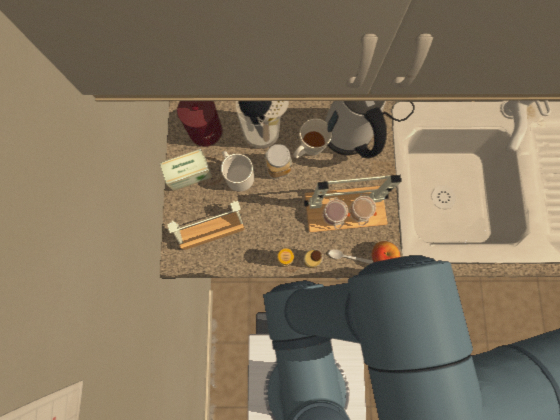

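Top view: the shelf lies at about (207,225), turned slightly. The rack foot is at (345,210), with upright tops at (318,190) and (390,182). The jar cap is at (286,257), the oil at (313,257) and the apple at (386,252).

```bash
cat > h.py <<'E'
import cv2,numpy as np
from rig import readout, snapshot, camera_model, ctrl
def cloud(name,d,cm=None):
    cm=cm or camera_model(name);K=cm["camera_matrix"];T=np.linalg.inv(cm["world_to_cam"])
    v,u=np.mgrid[:d.shape[0],:d.shape[1]].astype(float)
    x=(u-K[0,2])/K[0,0];y=(v-K[1,2])/K[1,1]
    if name=="wrist":
        r=np.hypot(x,y)+1e-12;k=np.tan(np.minimum(r,1.5))/r;x,y=x*k,y*k
    P=np.stack([x*d,y*d,d],-1)
    return P@T[:3,:3].T+T[:3,3]
def proj(name,p,cm=None):
    cm=cm or camera_model(name);K=cm["camera_matrix"];T=cm["world_to_cam"]
    c=np.atleast_2d(p)@T[:3,:3].T+T[:3,3]
    x,y=c[:,0]/c[:,2],c[:,1]/c[:,2]
    if name=="wrist":
        r=np.hypot(x,y)+1e-12;k=np.arctan(r)/r;x,y=x*k,y*k
    return np.stack([K[0,0]*x+K[0,2],K[1,1]*y+K[1,2]],1)
E
python3 - <<'E'
from h import *
d=np.load("top0.npy");P=cloud("top",d)
# table check
print("table",P[260,230],P[150,350-60])
def reg(n,u0,u1,v0,v1,z0,z1):
    q=P[v0:v1,u0:u1].reshape(-1,3);q=q[(q[:,2]>z0)&(q[:,2]<z1)]
    c,s,a=cv2.minAreaRect((q[:,:2]*1000).astype(np.float32)); print(n,len(q),np.median(q,0).round(3),"rect",np.round(c,1),np.round(s,1),a)
    return q
reg("foot",295,395,180,235,0.008,0.02)
reg("uprights",295,410,170,215,0.19,0.24)
reg("shelf",160,250,195,250,0.01,0.12)
reg("board",160,250,195,250,0.01,0.025)
reg("rail",160,250,195,250,0.045,0.062)
reg("flange",160,250,195,250,0.08,0.1)
reg("jar",270,300,240,275,0.08,0.11)
reg("oil",300,325,240,275,0.1,0.13)
reg("apple",365,405,235,262,0.04,0.1)
s=P[170:215,295:410].reshape(-1,3);s=s[s[:,2]>0.19];print(s.max(0),s.min(0),np.histogram(s[:,1],8))
E
```

```text
table [ 0.35684584  0.2155947  -0.00181616] [0.6941065  0.03743587 0.00139016]
foot 1457 [ 0.49  -0.122  0.014] rect [ 506. -125.] [125.3 232.5] 5.9343438148498535
uprights 421 [ 0.534 -0.128  0.209] rect [ 530.3 -122.4] [ 22.9 205. ] 5.478507041931152
shelf 1657 [0.443 0.279 0.02 ] rect [457.2 302.1] [257.5 151.2] 82.87129211425781
board 935 [0.451 0.279 0.017] rect [451.6 306.9] [261.7 142.9] 78.18561553955078
rail 416 [0.427 0.269 0.055] rect [452.5 272.6] [ 80.  183.3] 18.50647735595703
flange 159 [0.452 0.353 0.093] rect [467.5 278.7] [ 30.4 201.8] 19.22820472717285
jar 208 [0.359 0.058 0.1  ] rect [358.6  56.5] [40.3 41.7] 62.89628219604492
oil 98 [ 0.359 -0.022  0.122] rect [359.  -22.3] [25.6 27.5] 43.95383834838867
apple 422 [ 0.375 -0.219  0.061] rect [ 380.1 -222.9] [52.2 74.4] 11.246950149536133
[0.54920469 0.08402654 1.12212115] [ 0.26414523 -0.22540244  0.19000689] (array([142,  46,  46,  45,  86,  56,   0,  19]), array([-0.22540244, -0.18672382, -0.1480452 , -0.10936658, -0.07068795,
       -0.03200933,  0.00666929,  0.04534791,  0.08402654]))
```

```bash
R='{"hand":0.45,"travel":[28,-37,-6],"dr":[0,0,0]}'; python3 -m jog '[{"hand":0.45,"travel":[28,-37,-6],"dr":[0,0,0]},{"hand":0.45,"travel":[28,-37,-6],"dr":[0,0,0]},{"hand":0.45,"travel":[28,-37,-6],"dr":[0,0,0]},{"hand":0.45,"travel":[28,-37,-6],"dr":[0,0,0]},{"hand":0.45,"travel":[28,-37,-6],"dr":[0,0,0]}]' && python3 -m jog '[{"hand":0.45,"travel":[28,-37,-6],"dr":[0,0,0]},{"hand":0.45,"travel":[28,-37,-6],"dr":[0,0,0]},{"hand":0.45,"travel":[28,-37,-6],"dr":[0,0,0]},{"hand":0.45,"travel":[28,-37,-6],"dr":[0,0,0]},{"hand":0.45,"travel":[0,0,0],"dr":[0,0,0]}]'
python3 - <<'E'
from h import *
s=readout.get_state();print(s["ee_pos"],s["q"],s["width"])
cm=camera_model("wrist");p,d=snapshot("wrist");cv2.imwrite("pics/w1.png",p);np.savez("w1.npz",d=d,K=cm["camera_matrix"],T=cm["world_to_cam"])
print(cm)
E
```

```text
time: 0.6
ee_pos: [0.2875, -0.3894, 0.2749]
orientation: [[0.943, 0.334, -0.0], [0.334, -0.943, 0.001], [0.0, -0.001, -1.0]]
ft_force: [1.1, -0.5, 0.2]
width: 0.0386
grip_force: 0.0
time: 1.1
ee_pos: [0.3446, -0.2108, 0.2999]
orientation: [[0.94, 0.34, 0.002], [0.34, -0.94, -0.0], [0.002, 0.001, -1.0]]
ft_force: [0.4, -0.9, -0.2]
width: 0.0388
grip_force: 0.0
[ 0.34462695 -0.21077832  0.29990574] [-4.76729337e+01 -2.43800867e+01  1.19404365e+02  6.15814644e-02
  8.48895351e+01  2.24163901e+01] 0.03876348241859542
{'camera_matrix': array([[325.1922621 ,   0.        , 280.87102079],
       [  0.        , 325.1922621 , 203.98889272],
       [  0.        ,   0.        ,   1.        ]]), 'world_to_cam': array([[ 3.40568834e-01, -9.40219541e-01,  2.89347638e-04,
        -3.15955034e-01],
       [-8.91981716e-01, -3.22998663e-01,  3.16291768e-01,
         1.80934277e-01],
       [-2.97290243e-01, -1.07977212e-01, -9.48661917e-01,
         5.11964243e-01],
       [ 0.00000000e+00,  0.00000000e+00,  0.00000000e+00,
         1.00000000e+00]])}
```

View pics/w1.png

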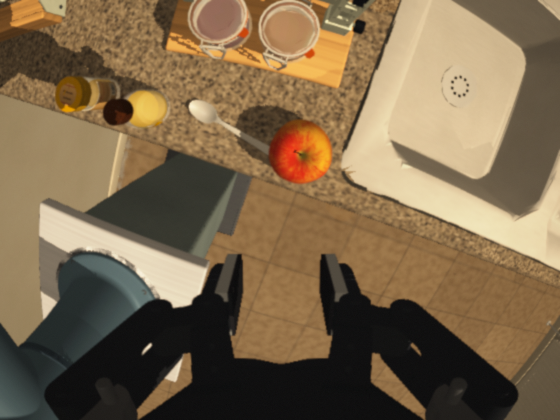

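Wrist view: the apple is at (300,152), the oil cap at (118,110) and the rack foot at (260,40). The camera sits on the tool +x side and tilts back. Next I turn towards the shelf grasp yaw and look down on the rack uprights.

```bash
python3 -m jog '[{"hand":0.45,"travel":[0,0,-6],"dr":[0,0,-8.5]},{"hand":0.45,"travel":[0,0,-6],"dr":[0,0,-8.5]},{"hand":0.45,"travel":[0,0,-6],"dr":[0,0,-8.5]},{"hand":0.45,"travel":[0,0,-6],"dr":[0,0,-8.5]},{"hand":0.45,"travel":[0,0,-6],"dr":[0,0,-8.5]}]' >/dev/null&& python3 -m jog '[{"hand":0.45,"travel":[0,0,0],"dr":[0,0,-8.5]},{"hand":0.45,"travel":[0,0,0],"dr":[0,0,-8.5]},{"hand":0.45,"travel":[0,0,0],"dr":[0,0,-8.5]},{"hand":0.45,"travel":[0,0,0],"dr":[0,0,-8.5]},{"hand":0.45,"travel":[0,40,0],"dr":[0,0,0]}]' >/dev/null && python3 -m jog '[{"hand":0.45,"travel":[0,40,0],"dr":[0,0,0]},{"hand":0.45,"travel":[0,0,0],"dr":[0,0,0]},{"hand":0.45,"travel":[0,0,0],"dr":[0,0,0]}]'
python3 - <<'E'
from h import *
cm=camera_model("wrist");p,d=snapshot("wrist");cv2.imwrite("pics/w2.png",p);np.savez("w2.npz",d=d,K=cm["camera_matrix"],T=cm["world_to_cam"])
E
```

```text
time: 2.45
ee_pos: [0.4229, -0.2069, 0.3282]
orientation: [[-0.105, 0.995, -0.002], [0.995, 0.105, 0.001], [0.001, -0.002, -1.0]]
ft_force: [-0.6, -0.7, 0.3]
width: 0.0384
grip_force: 0.0
```

View pics/w2.png

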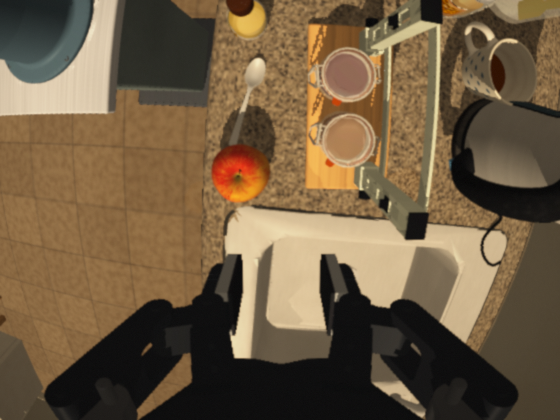

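Wrist view: the left upright runs from (370,45) to (430,10) and the right one from (365,180) to (415,225). Both slotted faces and tops are in sight, so I fit them from depth.

Run:
```python
from h import *
f=np.load("w2.npz");d=f["d"];cm=dict(camera_matrix=f["K"],world_to_cam=f["T"])
P=cloud("wrist",d,cm);print("apple top",P[172,238],"table",P[110,290],"foot",P[60,318])
M=np.zeros(d.shape,bool);M[0:245,355:450]=1
ok=M&(P[...,2]>0.1)&(P[...,2]<0.24)&(P[...,0]>.49)&(P[...,0]<.57)
q=P[ok]
out={}
for n,y0 in(("L",-.035),("R",-.213)):
    a=q[abs(q[:,1]-y0)<.04]
    print(n,len(a),"y range",np.percentile(a[:,1],[1,99]).round(4),"z top",np.percentile(a[:,2],[50,90,97,99]).round(4))
    for z in np.arange(.10,.225,.01):
        b=a[(a[:,2]>=z)&(a[:,2]<z+.01)]
        if len(b)>5: print(round(z,3),len(b),"x",np.percentile(b[:,0],[2,20,50,90]).round(4),"y",np.percentile(b[:,1],[2,50,98]).round(4))
ft=P[(P[...,2]>.009)&(P[...,2]<.019)&(P[...,0]<.53)&(P[...,0]>.4)&(P[...,1]<0)&(P[...,1]>-.25)]
print(cv2.minAreaRect((ft[:,:2]*1000).astype(np.float32)))
c=cv2.resize(cv2.imread("pics/w2.png")[0:245,350:450],None,fx=3,fy=2.4,interpolation=cv2.INTER_CUBIC)
p=cv2.imread("pics/w2.png");c=np.hstack([cv2.resize(p[0:75,350:450],(400,300),interpolation=2),cv2.resize(p[160:240,350:450],(400,320),interpolation=2)[:300]]);cv2.imwrite("pics/w2c.png",c)
```

```text
apple top [ 0.36921665 -0.22175724  0.0576967 ] table [ 4.27664488e-01 -1.39638712e-01  1.84438981e-04] foot [ 0.45709654 -0.06648958  0.01337608]
L 2313 y range [-0.0732 -0.0231] z top [0.1963 0.2193 0.2201 0.2205]
0.1 68 x [0.511  0.5117 0.5129 0.5257] y [-0.0465 -0.0425 -0.0232]
0.11 93 x [0.511  0.5117 0.5128 0.5258] y [-0.0465 -0.0411 -0.023 ]
0.12 88 x [0.511  0.512  0.5134 0.5249] y [-0.0465 -0.0383 -0.0235]
0.13 64 x [0.511  0.513  0.5184 0.5279] y [-0.0465 -0.045  -0.023 ]
0.14 85 x [0.5111 0.5129 0.5199 0.5283] y [-0.0466 -0.0447 -0.0228]
0.15 153 x [0.505  0.5068 0.5125 0.526 ] y [-0.0464 -0.039  -0.0234]
0.16 205 x [0.5084 0.5108 0.5127 0.5229] y [-0.0466 -0.0363 -0.0238]
0.17 106 x [0.5108 0.5119 0.5137 0.5263] y [-0.0466 -0.0444 -0.0231]
0.18 117 x [0.5109 0.5117 0.5133 0.5276] y [-0.0466 -0.0445 -0.0232]
0.19 306 x [0.5111 0.5127 0.5311 0.5337] y [-0.074  -0.0466 -0.0244]
0.2 437 x [0.5113 0.5129 0.532  0.5347] y [-0.0738 -0.0496 -0.0279]
0.21 504 x [0.5116 0.5134 0.52   0.5284] y [-0.0466 -0.0383 -0.0269]
0.22 87 x [0.512  0.5153 0.52   0.5282] y [-0.0462 -0.0369 -0.0
[... 364 characters left out ...]
.5291 0.5364 0.5451] y [-0.2245 -0.2022 -0.1998]
0.15 163 x [0.5217 0.5241 0.5301 0.543 ] y [-0.2249 -0.2113 -0.2001]
0.16 190 x [0.526  0.528  0.5298 0.5399] y [-0.2237 -0.2109 -0.2002]
0.17 121 x [0.5283 0.529  0.531  0.5424] y [-0.2254 -0.203  -0.2002]
0.18 106 x [0.5277 0.529  0.5311 0.542 ] y [-0.2253 -0.202  -0.2004]
0.19 271 x [0.5281 0.5295 0.5416 0.5455] y [-0.2242 -0.2003 -0.1747]
0.2 396 x [0.5281 0.5296 0.544  0.5467] y [-0.2236 -0.1979 -0.1741]
0.21 625 x [0.5281 0.5302 0.5359 0.545 ] y [-0.2243 -0.2113 -0.2004]
0.22 55 x [0.5289 0.5324 0.5376 0.5439] y [-0.224  -0.212  -0.2007]
((492.2572326660156, -126.54278564453125), (87.58212280273438, 232.4549102783203), 5.522849082946777)
```

View pics/w2c.png

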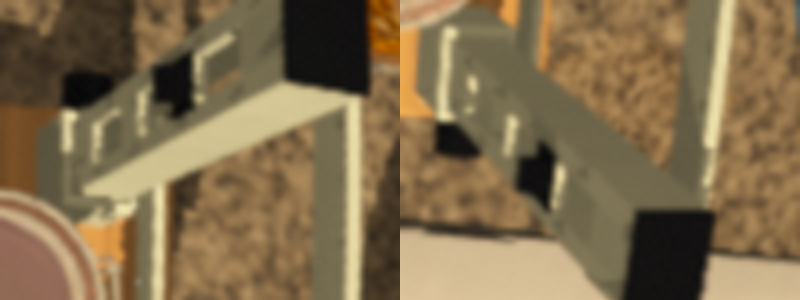

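Run:
```python
from h import *
f=np.load("w2.npz");d=f["d"];cm=dict(camera_matrix=f["K"],world_to_cam=f["T"])
P=cloud("wrist",d,cm)
M=np.zeros(d.shape,bool);M[0:245,350:450]=1
b=np.deg2rad(5.52);e=np.array([np.cos(b),np.sin(b)]);
for it in range(3):
    X=P[...,0]*e[0]+P[...,1]*e[1];Y=-P[...,0]*e[1]+P[...,1]*e[0]
    if it==0: X0=.5095*e[0]-.035*e[1]
    s=M&(P[...,2]>.1)&(P[...,2]<.217)&(abs(X-X0)<.0025)&(Y>-.3)&(Y<-.05)
    k=np.polyfit(Y[s],X[s],1)
    b2=np.arctan(k[0]);X0=np.median(X[s]);print(s.sum(),k[0],X0,X[s].std())
    b-=k[0];e=np.array([np.cos(b),np.sin(b)])
X=P[...,0]*e[0]+P[...,1]*e[1];Y=-P[...,0]*e[1]+P[...,1]*e[0];s=M&(P[...,2]>.1)&(P[...,2]<.217)&(abs(X-X0)<.0025);X0=np.median(X[s])
print("yaw",np.rad2deg(b),"X0",X0)
# ray-plane
T=np.linalg.inv(cm["world_to_cam"]);c=T[:3,3];D=P-c;n=np.array([e[0],e[1],0])
t=(X0-c@n)/(D@n);H=c+D*t[...,None];HY=-H[...,0]*e[1]+H[...,1]*e[0];HZ=H[...,2]
face=M&(t>0)&(t<1.3)&(HZ>.05)&(HZ<.22)
sl=s
for lo,hi in((-.14,-.05),(-.32,-.22)):
    m=s&(Y>lo)&(Y<hi);ys=np.percentile(Y[m],[1,99]);print("face Y",ys,"mid",ys.mean())
    yc=ys.mean()
    dep=X-X0
    for z in np.arange(.105,.222,.003):
        w=face&(abs(HY-yc)<.004)&(abs(HZ-z)<.0015)
        if w.sum(): print(round(z*1000),w.sum(),"dep mm",np.round(np.median(dep[w])*1000,1),"max",np.round(dep[w].max()*1000,1),"min",np.round(dep[w].min()*1000,1))
```

```text
604 -0.0004839973982876699 0.5059375969461877 0.0011410424160046009
1609 0.0009823041550826197 0.506404830748152 0.0006969977413675236
1633 0.0001897177134325862 0.506578272551632 0.000726224319213261
yaw 5.480579101654238 X0 0.5066197009546243
face Y [-0.09564103 -0.07150727] mid -0.08357415052484629
105 7 dep mm 0.0 max 13.4 min -0.4
108 7 dep mm -0.1 max 0.9 min -0.9
114 7 dep mm -0.0 max 0.7 min -0.9
117 7 dep mm -0.0 max 0.3 min -0.6
120 7 dep mm 0.2 max 0.4 min -0.5
123 7 dep mm 0.6 max 1.2 min 0.2
126 8 dep mm 1.8 max 2.2 min 1.5
129 2 dep mm 3.1 max 3.1 min 3.0
132 5 dep mm 10.0 max 13.5 min 2.8
135 7 dep mm 13.2 max 17.8 min -7.6
138 8 dep mm 3.4 max 18.5 min -7.1
141 7 dep mm -5.7 max 18.0 min -6.0
144 8 dep mm -4.2 max 48.4 min -5.3
147 8 dep mm -4.4 max 17.9 min -4.6
150 7 dep mm -3.7 max -0.7 min -4.1
153 7 dep mm -2.9 max -1.3 min -3.4
156 8 dep mm -2.4 max -1.6 min -2.6
159 8 dep mm -1.3 max -0.7 min -1.7
162 8 dep mm -1.0 max -0.5 min -1.3
165 8 dep mm -0.2 max 0.2 min -0.6
168 12 dep mm 0.8 max 1.7 min 0.4
171 13 dep mm 2.3 max 2.8 min 1.1
174 8 dep mm 12.6 max 65.6 
[... 1391 characters left out ...]
1.7
174 9 dep mm 9.3 max 15.2 min 2.3
177 9 dep mm 11.1 max 15.2 min 6.7
180 10 dep mm 10.2 max 15.2 min 2.5
183 9 dep mm 10.1 max 14.0 min 2.9
186 10 dep mm 11.0 max 13.7 min 6.2
189 9 dep mm 10.5 max 14.2 min 6.9
192 10 dep mm 8.0 max 14.7 min 0.0
195 9 dep mm -0.1 max 0.3 min -0.4
198 10 dep mm -0.0 max 0.3 min -0.2
201 10 dep mm 0.3 max 0.6 min -0.8
204 12 dep mm -0.3 max 0.2 min -0.9
207 11 dep mm -0.2 max 0.1 min -1.0
210 12 dep mm -0.2 max 0.6 min -0.6
213 12 dep mm 0.0 max 0.6 min -0.8
216 12 dep mm -0.2 max 0.6 min -1.2
219 10 dep mm -0.1 max 0.5 min -0.6<stdin>:17: RuntimeWarning: divide by zero encountered in divide
<stdin>:17: RuntimeWarning: invalid value encountered in multiply
```

```bash
python3 -m jog '[{"hand":0.45,"travel":[44,5,2],"dr":[0,0,0]},{"hand":0.45,"travel":[44,5,2],"dr":[0,0,0]},{"hand":0.45,"travel":[44,5,2],"dr":[0,0,0]},{"hand":0.45,"travel":[44,5,2],"dr":[0,0,0]},{"hand":0.45,"travel":[44,5,2],"dr":[0,0,0]}]' >/dev/null&& python3 -m jog '[{"hand":0.45,"travel":[44,5,2],"dr":[0,0,0]},{"hand":0.45,"travel":[44,5,2],"dr":[0,0,0]},{"hand":0.45,"travel":[44,5,2],"dr":[0,0,0]},{"hand":0.45,"travel":[44,5,2],"dr":[0,0,0]},{"hand":0.45,"travel":[0,0,0],"dr":[0,0,-6.5]}]' >/dev/null && python3 -m jog '[{"hand":0.45,"travel":[0,0,0],"dr":[0,0,-6.5]},{"hand":0.45,"travel":[0,0,0],"dr":[0,0,0]},{"hand":0.45,"travel":[0,0,0],"dr":[0,0,0]}]'
python3 - <<'E'
from h import *
cm=camera_model("wrist");p,d=snapshot("wrist");cv2.imwrite("pics/w3.png",p);np.savez("w3.npz",d=d,K=cm["camera_matrix"],T=cm["world_to_cam"])
P=cloud("wrist",d,cm)
a=(P[...,1]>.15)&(P[...,1]<.40)&(P[...,0]>.35)&(P[...,0]<.55);a[240:,150:420]=0
def rect(n,z0,z1,extra=None):
    m=a&(P[...,2]>z0)&(P[...,2]<z1)
    m=cv2.morphologyEx(m.astype(np.uint8),cv2.MORPH_OPEN,np.ones((3,3)))>0
    q=P[m];print(n,len(q),cv2.minAreaRect((q[:,:2]*1000).astype(np.float32)),np.median(q[:,2]));return q
q=rect("rail",.050,.060)
f=rect("flange",.085,.1)
w=rect("all",.045,.1)
np.save("rail.npy",q)
E
```

```text
time: 3.8
ee_pos: [0.4262, 0.1915, 0.3114]
orientation: [[-0.322, 0.947, 0.001], [0.947, 0.322, -0.0], [-0.0, 0.0, -1.0]]
ft_force: [0.4, -0.4, -0.3]
width: 0.0383
grip_force: 0.0
rail 2043 ((443.36492919921875, 269.5511474609375), (57.77644729614258, 186.33493041992188), 18.638208389282227) 0.055229852193567686
flange 897 ((470.8189697265625, 278.3603820800781), (29.220243453979492, 201.4315185546875), 18.75750732421875) 0.09292903831828447
all 3431 ((453.93817138671875, 272.6042175292969), (80.2416000366211, 201.42657470703125), 18.811803817749023) 0.056030187143773946
```

View pics/w3.png

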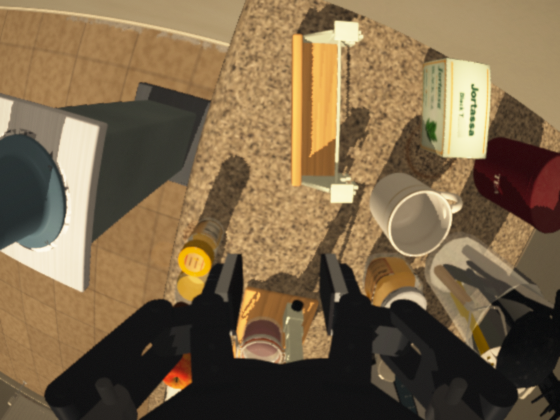

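Wrist view: the shelf stands with its rail from (297,35) to (297,185) and flanges at (347,32) and (343,192). The measured 80×201 mm rectangle at z = 56 and 93 mm agrees with the given sizes, so I go down to grasp.

```bash
python3 -m jog '[{"hand":0.45,"travel":[34,9,0],"dr":[0,0,0]},{"hand":0.45,"travel":[34,9,0],"dr":[0,0,0]},{"hand":0.45,"travel":[0,0,48],"dr":[0,0,0]},{"hand":0.45,"travel":[0,0,48],"dr":[0,0,0]},{"hand":0.45,"travel":[0,0,48],"dr":[0,0,0]}]' >/dev/null&& python3 -m jog '[{"hand":0.45,"travel":[0,0,40],"dr":[0,0,0]},{"hand":0.45,"travel":[0,0,20],"dr":[0,0,0]},{"hand":0.45,"travel":[0,0,0],"dr":[0,0,0]},{"hand":0.45,"travel":[0,0,0],"dr":[0,0,0]}]'
python3 - <<'E'
from h import *
print(readout.get_state()["ee_pos"],readout.get_state()["orientation"])
cm=camera_model("wrist");p,d=snapshot("wrist");cv2.imwrite("pics/w4.png",p);np.savez("w4.npz",d=d,K=cm["camera_matrix"],T=cm["world_to_cam"])
P=cloud("wrist",d,cm)
a=(P[...,1]>.2)&(P[...,1]<.38)&(P[...,0]>.35)&(P[...,0]<.5)&(P[...,2]>.052)&(P[...,2]<.060);a[200:]=0
q=P[a];e=np.array([.947,.322])
t=q[:,:2]@e;y=q[:,:2]@[-.322,.947];m=t<np.percentile(t,1)+.02
print(np.percentile(t,[1,50]),"tool",readout.get_state()["ee_pos"][:2]@e)
for y0 in np.arange(.10,.24,.015):
    k=abs(y-y0)<.008
    if k.sum()>8: print(round(y0,3),k.sum(),np.percentile(t[k],[2,98]).round(4))
E
```

```text
time: 4.75
ee_pos: [0.4217, 0.2623, 0.108]
orientation: [[-0.324, 0.946, 0.001], [0.946, 0.324, 0.0], [0.0, 0.001, -1.0]]
ft_force: [1.0, 0.4, -0.0]
width: 0.0383
grip_force: 0.0
[0.42168757 0.2622766  0.10803225] [[-3.24477491e-01  9.45893164e-01  6.92757107e-04]
 [ 9.45893418e-01  3.24477397e-01  2.47641321e-04]
 [ 9.45820979e-06  7.35628422e-04 -9.99999729e-01]]
[0.47842436 0.48579095] tool 0.48453691356531997
0.13 84 [0.4783 0.5343]
0.145 691 [0.4784 0.5343]
0.16 758 [0.4784 0.5343]
0.175 780 [0.4785 0.5345]
0.19 724 [0.4785 0.5342]
0.205 418 [0.4787 0.5219]
```

View pics/w4.png

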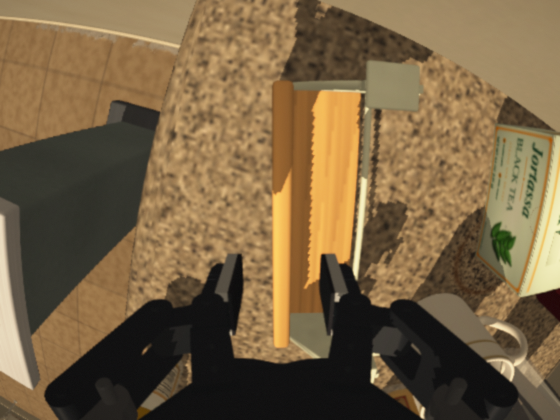

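The rail at (282,85)–(282,345) is centred between the fingers, with a 0.1 mm offset measured. Down and grip.

```bash
python3 -m jog '[{"hand":0.45,"travel":[0,0,40],"dr":[0,0,0]},{"hand":0.45,"travel":[0,0,29],"dr":[0,0,0]},{"hand":0.45,"travel":[0,0,0],"dr":[0,0,0]},{"hand":0,"travel":[0,0,0],"dr":[0,0,0]},{"hand":0,"travel":[0,0,0],"dr":[0,0,0]}]' 80 && python3 -m jog '[{"hand":0,"travel":[0,0,0],"dr":[0,0,0]},{"hand":0,"travel":[0,0,0],"dr":[0,0,0]},{"hand":0,"travel":[0,0,-10],"dr":[0,0,0]},{"hand":0,"travel":[0,0,-15],"dr":[0,0,0]},{"hand":0,"travel":[0,0,0],"dr":[0,0,0]}]' 80
```

```text
time: 5.3
ee_pos: [0.4229, 0.2632, 0.0409]
orientation: [[-0.326, 0.945, 0.004], [0.945, 0.326, 0.001], [-0.0, 0.004, -1.0]]
ft_force: [-1.8, -0.3, 11.2]
width: 0.011
grip_force: 73.4
time: 5.8
ee_pos: [0.4224, 0.2631, 0.0655]
orientation: [[-0.326, 0.945, 0.004], [0.945, 0.326, 0.001], [0.0, 0.004, -1.0]]
ft_force: [0.2, 0.5, -4.4]
width: 0.0108
grip_force: 78.6
```

```bash
python3 -m jog '[{"hand":0,"travel":[0,0,-45],"dr":[0,0,0]},{"hand":0,"travel":[0,0,-45],"dr":[0,0,0]},{"hand":0,"travel":[0,0,-45],"dr":[0,0,0]},{"hand":0,"travel":[0,0,0],"dr":[0,0,6.8]},{"hand":0,"travel":[0,0,0],"dr":[0,0,6.8]}]'
python3 - <<'E'
from h import *
p,d=snapshot("wrist");s=readout.get_state();cm=camera_model("wrist")
P=cloud("wrist",d,cm)
O=s["orientation"];p0=s["ee_pos"];Q=(P-p0)@O   # tool frame; shelf x=tool y, shelf y=tool x, shelf z=-tool z
S=np.stack([Q[...,1],Q[...,0],-Q[...,2]],-1)
v=np.zeros(d.shape,bool);v[:235]=1;v&=d>0
m=v&(abs(S[...,0])<.0045)&(S[...,1]>.02)&(S[...,1]<.1)&(S[...,2]>.005)&(S[...,2]<.03)
print("rail top vs y",np.polyfit(S[m][:,1],S[m][:,2],1),"x-range",m.sum())
m=v&(S[...,0]>.03)&(S[...,0]<.075)&(S[...,1]>.07)&(S[...,1]<.12)&(S[...,2]>.04)&(S[...,2]<.07)
q=S[m];print("flange",len(q),np.percentile(q,[2,98],axis=0).round(4),"slopes xy",np.linalg.lstsq(np.c_[q[:,:2],np.ones(len(q))],q[:,2],rcond=None)[0], "mid should be x .050 y .090 z(top-37)")
m=v&(S[...,0]>.01)&(S[...,0]<.05)&(S[...,1]>.0)&(S[...,1]<.08)&(S[...,2]>-.04)&(S[...,2]<-.01)
q=S[m];print("board",len(q),np.linalg.lstsq(np.c_[q[:,:2],np.ones(len(q))],q[:,2],rcond=None)[0])
m=v&(abs(S[...,2]-.012)<.006)&(S[...,1]>.02)&(S[...,1]<.1)&(S[...,0]<.03)
q=S[m];print("rail x",np.percentile(q[:,0],[2,98]),"end",np.percentile(q[:,1],99)); print(p0,O,s["ft_force"])
E
```

```text
time: 6.3
ee_pos: [0.4216, 0.2628, 0.2]
orientation: [[-0.09, 0.996, 0.003], [0.996, 0.09, 0.001], [0.001, 0.003, -1.0]]
ft_force: [-0.7, -0.5, -4.6]
width: 0.0107
grip_force: 79.5
rail top vs y [-0.00076238  0.0147537 ] x-range 4113
flange 6776 [[0.0366 0.0787 0.0417]
 [0.0619 0.0993 0.0531]] slopes xy [ 0.07503358 -0.00218869  0.0478674 ] mid should be x .050 y .090 z(top-37)
board 10416 [-0.00153528  0.00141667 -0.02426243]
rail x [-0.0057809   0.01576305] end 0.0909094578791474
[0.42086155 0.26250014 0.19866851] [[-8.67918177e-02  9.96226189e-01  7.48294910e-04]
 [ 9.96226450e-01  8.67916393e-02  2.67681141e-04]
 [ 2.01725222e-04  7.68703714e-04 -9.99999684e-01]] [-0.44968892  0.47771956 -4.96926587]
```

```bash
python3 -m jog '[{"hand":0,"travel":[-22,-4,0],"dr":[0,0,0]},{"hand":0,"travel":[-44,-8,0],"dr":[0,0,0]},{"hand":0,"travel":[-44,-8,0],"dr":[0,0,0]},{"hand":0,"travel":[-44,-8,0],"dr":[0,0,0]},{"hand":0,"travel":[-44,-8,0],"dr":[0,0,0]}]' >/dev/null && python3 -m jog '[{"hand":0,"travel":[-44,-8,0],"dr":[0,0,0]},{"hand":0,"travel":[-44,-8,0],"dr":[0,0,0]},{"hand":0,"travel":[-44,-8,0],"dr":[0,0,0]},{"hand":0,"travel":[-44,-8,0],"dr":[0,0,0]},{"hand":0,"travel":[-22,-4,0],"dr":[0,0,-0.5]}]'&& python3 -m jog '[{"hand":0,"travel":[0,0,0],"dr":[0,0,0]},{"hand":0,"travel":[0,0,0],"dr":[0,0,0]},{"hand":0,"travel":[0,0,0],"dr":[0,0,0]}]'
cat >> h.py <<'E'
b=np.deg2rad(5.48);c_,s_=np.cos(b),np.sin(b)
def rackpose():
    "shelf origin in rack frame (mm) while gripped, yaw err deg"
    s=readout.get_state();O=s["orientation"];o=s["ee_pos"]+O@np.array([-.0012,.031,.0412])
    X=o[0]*c_+o[1]*s_-.5066;Y=-o[0]*s_+o[1]*c_+.1733
    f=s["ft_force"]
    print("t",round(s["time"],2),"shelf X,Y,Z mm",np.round([X*1e3,Y*1e3,o[2]*1e3],1),"yawerr",round(np.rad2deg(np.arctan2(O[1,1],O[0,1]))-5.48,2),"F",f.round(1),"Trq",s["wrist_torque"].round(2),"grip",s["grip_force"],"Oz",O[:,2].round(4))
E
python3 -c "
from h import *
rackpose()"
```

```text
time: 7.35
ee_pos: [0.3859, -0.1412, 0.1979]
orientation: [[-0.102, 0.995, -0.0], [0.995, 0.102, -0.001], [-0.001, -0.001, -1.0]]
ft_force: [0.8, 0.0, -4.0]
width: 0.0106
grip_force: 79.5
time: 7.65
ee_pos: [0.3865, -0.1375, 0.1977]
orientation: [[-0.105, 0.994, -0.001], [0.994, 0.105, 0.001], [0.001, -0.001, -1.0]]
ft_force: [0.0, 0.6, -4.5]
width: 0.0108
grip_force: 79.5
t 7.65 shelf X,Y,Z mm [-104.    -1.4  156.4] yawerr 0.55 F [ 0.   0.6 -4.5] Trq [-0.03  0.04  0.02] grip 79.54965949058533 Oz [-9.e-04  9.e-04 -1.e+00]
```

```bash
python3 -m jog '[{"hand":0,"travel":[1.4,22,0],"dr":[0,0,0.55]},{"hand":0,"travel":[0,0,16],"dr":[0,0,0]},{"hand":0,"travel":[0,16,16.4],"dr":[0,0,0]},{"hand":0,"travel":[0,0,0],"dr":[0,0,0]},{"hand":0,"travel":[0,0,0],"dr":[0,0,0]}]'
python3 - <<'E'
from h import *
rackpose()
cm=camera_model("wrist");p,d=snapshot("wrist");cv2.imwrite("pics/w5.png",p)
P=cloud("wrist",d,cm);s=readout.get_state();O=s["orientation"]
S=(P-s["ee_pos"])@O;S=np.stack([S[...,1]-.031,S[...,0]+.0012,-S[...,2]+.0412],-1)*1e3  # shelf coords mm
np.save("S5.npy",S)
v=np.ones(d.shape,bool);v[240:,150:420]=0
m=v&(S[...,1]>70)&(S[...,1]<110)&(S[...,0]>45)&(S[...,0]<80)&(S[...,2]>60)&(S[...,2]<110)
q=S[m];print(len(q),np.percentile(q,[1,5,50,95,99],axis=0).round(1))
m2=m&(S[...,2]>75);q=S[m2];k=np.polyfit(q[q[:,0]<np.percentile(q[:,0],30)][:,1],q[q[:,0]<np.percentile(q[:,0],30)][:,0],1);print(k)
print("tab/bracket side: y range at x 25..42, z 55-85")
m=v&(S[...,1]>80)&(S[...,1]<100)&(S[...,0]>22)&(S[...,0]<46)&(S[...,2]>40)&(S[...,2]<75);q=S[m];print(len(q),len(q) and np.percentile(q,[1,50,99],axis=0).round(1))
u,w=proj("wrist",s["ee_pos"]+O@np.array([.0888,.066,-.02]))[0];print(u,w)
c=cv2.resize(p[max(0,int(w)-75):int(w)+75,int(u)-100:int(u)+100],None,fx=4,fy=4,interpolation=2);cv2.imwrite("pics/w5c.png",c[:600,:800])
E
```

```text
time: 8.15
ee_pos: [0.4242, -0.1323, 0.1657]
orientation: [[-0.096, 0.995, -0.001], [0.995, 0.096, 0.001], [0.001, -0.001, -1.0]]
ft_force: [-0.9, -0.6, -3.7]
width: 0.0107
grip_force: 80.0
t 8.15 shelf X,Y,Z mm [-6.600e+01 -1.000e-01  1.244e+02] yawerr 0.03 F [-0.9 -0.6 -3.7] Trq [-0.01  0.12 -0.02] grip 79.96759414672852 Oz [-1.4e-03  7.0e-04 -1.0e+00]
1971 [[ 64.2  78.6  60.4]
 [ 64.6  79.4  62.4]
 [ 65.7  89.9  73.8]
 [ 66.8 101.4  81.6]
 [ 67.3 102.2  82.6]]
[1.73287139e-03 6.46995905e+01]
tab/bracket side: y range at x 25..42, z 55-85
12 [[22.2 88.6 42.1]
 [23.8 88.8 48.9]
 [26.3 89.  50.7]]
462.87672029863927 89.91369527937198
```

View pics/w5c.png

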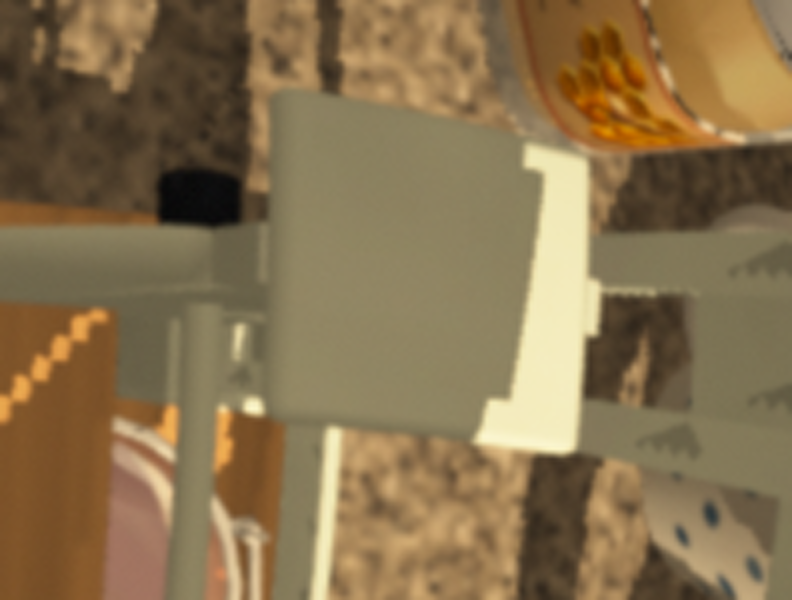

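```bash
python3 -m jog '[{"hand":0,"travel":[0,10,0],"dr":[0,0,0]},{"hand":0,"travel":[0,10,0],"dr":[0,0,0]},{"hand":0,"travel":[0,0,0],"dr":[0,0,0]},{"hand":0,"travel":[0,2,0],"dr":[0,0,0]},{"hand":0,"travel":[0,0,0],"dr":[0,0,0]}]' >/dev/null; python3 -c "
from h import *
rackpose()"; python3 -m jog '[{"hand":0,"travel":[0,1,0],"dr":[0,0,0]},{"hand":0,"travel":[0,1,0],"dr":[0,0,0]},{"hand":0,"travel":[0,1,0],"dr":[0,0,0]},{"hand":0,"travel":[0,0,0],"dr":[0,0,0]}]'  >/dev/null; python3 -c "
from h import *
rackpose()"
```

```text
t 8.7 shelf X,Y,Z mm [-43.7  -1.3 124.7] yawerr -0.1 F [ 0.4 -0.3 -4.4] Trq [ 0.03  0.04 -0.02] grip 79.99497413635254 Oz [-1.e-04  0.e+00 -1.e+00]
t 9.1 shelf X,Y,Z mm [-40.7  -1.3 124.7] yawerr -0.1 F [-0.6 -0.7 -4.8] Trq [-0.02  0.05 -0.05] grip 79.99444842338562 Oz [ 0. -0. -1.]
```

```bash
python3 -m jog '[{"hand":0,"travel":[0.6,1,0],"dr":[0,0,0]},{"hand":0,"travel":[0.4,1,0],"dr":[0,0,0]},{"hand":0,"travel":[0,1,0],"dr":[0,0,0]},{"hand":0,"travel":[0,0,0],"dr":[0,0,0]}]' >/dev/null; python3 -c "
from h import *
rackpose()"; python3 -m jog '[{"hand":0,"travel":[0,1,0],"dr":[0,0,0]},{"hand":0,"travel":[0,0.5,0],"dr":[0,0,0]},{"hand":0,"travel":[0,0,0],"dr":[0,0,0]}]'  >/dev/null; python3 -c "
from h import *
rackpose()"
```

```text
t 9.5 shelf X,Y,Z mm [-37.6  -0.3 124.7] yawerr -0.1 F [ 0.1  0.2 -4.4] Trq [-0.04  0.08 -0.04] grip 79.99534249305725 Oz [ 1.e-04 -1.e-04 -1.e+00]
t 9.8 shelf X,Y,Z mm [-36.2  -0.3 124.7] yawerr -0.1 F [-1.   0.3 -4.3] Trq [-0.06  0.09  0.02] grip 79.9942409992218 Oz [ 1.e-04 -0.e+00 -1.e+00]
```

```bash
python3 -m jog '[{"hand":0,"travel":[0,0.6,0],"dr":[0,0,0]},{"hand":0,"travel":[0,0.0,0],"dr":[0,0,0]}]' >/dev/null; python3 -c "
from h import *
rackpose()"; python3 -m jog '[{"hand":0,"travel":[0,0.6,0],"dr":[0,0,0]},{"hand":0,"travel":[0,0,0],"dr":[0,0,0]}]'  >/dev/null; python3 -c "
from h import *
rackpose()"
```

```text
t 10.0 shelf X,Y,Z mm [-35.6  -0.3 124.7] yawerr -0.1 F [ 0.9 -0.  -3.8] Trq [-0.05  0.04  0.01] grip 79.99470949172974 Oz [ 1.e-04 -0.e+00 -1.e+00]
t 10.2 shelf X,Y,Z mm [-35.2  -0.3 124.6] yawerr -0.09 F [-0.6  0.2 -4.5] Trq [0.01 0.1  0.05] grip 79.97114181518555 Oz [-3.e-04  0.e+00 -1.e+00]
```

```bash
for i in 1; do python3 -m jog '[{"hand":0,"travel":[0,0.6,0],"dr":[0,0,0]},{"hand":0,"travel":[0,0.0,0],"dr":[0,0,0]}]' >/dev/null; python3 -c "
from h import *
rackpose()"; python3 -m jog '[{"hand":0,"travel":[0,0.6,0],"dr":[0,0,0]},{"hand":0,"travel":[0,0,0],"dr":[0,0,0]}]'  >/dev/null; python3 -c "
from h import *
rackpose()"; done
```

```text
t 10.4 shelf X,Y,Z mm [-35.   -0.3 124.5] yawerr -0.08 F [-3.7 -1.6 -3.7] Trq [-0.16  0.36  0.16] grip 80.12430310249329 Oz [-1.3e-03 -1.0e-04 -1.0e+00]
t 10.6 shelf X,Y,Z mm [-34.9  -0.3 124.4] yawerr -0.08 F [-7.2 -1.6 -1.3] Trq [-0.14  0.83  0.19] grip 80.3687310218811 Oz [-2.9e-03 -1.0e-04 -1.0e+00]
```

Contact comes at x ≈ −35 mm, exactly where the back edges should meet the faces. I ease off slightly and let the shelf down.

```bash
python3 -m jog '[{"hand":0,"travel":[0,-0.8,0],"dr":[0,0,0]},{"hand":0,"travel":[0,0,2],"dr":[0,0,0]},{"hand":0,"travel":[0,0,2],"dr":[0,0,0]},{"hand":0,"travel":[0,0,0],"dr":[0,0,0]}]' >/dev/null; python3 -c "
from h import *
rackpose()"; python3 -m jog '[{"hand":0,"travel":[0,0,1.5],"dr":[0,0,0]},{"hand":0,"travel":[0,0,0],"dr":[0,0,0]}]'  >/dev/null; python3 -c "
from h import *
rackpose()"
```

```text
t 11.0 shelf X,Y,Z mm [-3.490e+01 -1.000e-01  1.201e+02] yawerr -0.1 F [-3.2 -0.6 -5.7] Trq [-0.09  0.4   0.14] grip 79.85984444618225 Oz [-7.e-04  4.e-04 -1.e+00]
t 11.2 shelf X,Y,Z mm [-34.9  -0.2 118.9] yawerr -0.1 F [-3.  -0.3 -4.3] Trq [-0.07  0.49  0.15] grip 79.93409514427185 Oz [-6.e-04  2.e-04 -1.e+00]
```

```bash
python3 -m jog '[{"hand":0,"travel":[0,0,1.5],"dr":[0,0,0]},{"hand":0,"travel":[0,0,0],"dr":[0,0,0]}]' >/dev/null; python3 -c "
from h import *
rackpose()"; python3 -m jog '[{"hand":0,"travel":[0,0,1],"dr":[0,0,0]},{"hand":0,"travel":[0,0,0],"dr":[0,0,0]}]'  >/dev/null; python3 -c "
from h import *
rackpose()";  python3 -m jog '[{"hand":0,"travel":[0,0,1],"dr":[0,0,0]},{"hand":0,"travel":[0,0,0],"dr":[0,0,0]}]'  >/dev/null; python3 -c "
from h import *
rackpose()"
```

```text
t 11.4 shelf X,Y,Z mm [-34.9  -0.2 117.5] yawerr -0.1 F [-3.9  0.7 -4.2] Trq [-0.12  0.62  0.12] grip 79.97254371643066 Oz [-6.e-04  1.e-04 -1.e+00]
t 11.6 shelf X,Y,Z mm [-34.9  -0.2 116.6] yawerr -0.1 F [-4.6 -1.  -3.4] Trq [-0.1   0.65  0.15] grip 80.09204506874084 Oz [-6.e-04  1.e-04 -1.e+00]
t 11.8 shelf X,Y,Z mm [-34.9  -0.3 115.9] yawerr -0.1 F [-6.9 -0.8 -2.1] Trq [-0.04  0.79  0.16] grip 80.40795564651489 Oz [-6.e-04 -1.e-04 -1.e+00]
```

```bash
python3 -m jog '[{"hand":0,"travel":[0,-0.4,0.8],"dr":[0,0,0]},{"hand":0,"travel":[0,0,0],"dr":[0,0,0]}]' >/dev/null; python3 -c "
from h import *
rackpose()"; python3 -m jog '[{"hand":0,"travel":[0,0,0.6],"dr":[0,0,0]},{"hand":0,"travel":[0,0,0],"dr":[0,0,0]}]'  >/dev/null; python3 -c "
from h import *
rackpose()"
```

```text
t 12.0 shelf X,Y,Z mm [-34.9  -0.4 115.5] yawerr -0.1 F [-6.5 -0.5 -0.4] Trq [0.01 0.8  0.15] grip 80.66389560699463 Oz [ 3.e-04 -2.e-04 -1.e+00]
t 12.2 shelf X,Y,Z mm [-34.9  -0.5 115.3] yawerr -0.1 F [-7.3 -0.1  1.4] Trq [0.11 0.94 0.17] grip 81.03441596031189 Oz [ 1.e-04 -4.e-04 -1.e+00]
```

```bash
python3 -m jog '[{"hand":0.25,"travel":[0,0,0],"dr":[0,0,0]},{"hand":0.25,"travel":[0,0,0],"dr":[0,0,0]},{"hand":0.25,"travel":[0,0,0],"dr":[0,0,0]}]'; python3 -m jog '[{"hand":0.25,"travel":[0,0,-20],"dr":[0,0,0]},{"hand":0.25,"travel":[0,0,-40],"dr":[0,0,0]},{"hand":0,"travel":[0,0,-45],"dr":[0,0,0]},{"hand":0,"travel":[-45,0,-30],"dr":[0,0,0]},{"hand":0,"travel":[-45,0,0],"dr":[0,0,0]}]'; python3 -m jog '[{"hand":0,"travel":[0,0,0],"dr":[0,0,0]},{"hand":0,"travel":[0,0,0],"dr":[0,0,0]}]' >/dev/null
python3 - <<'E'
from h import *
s=readout.get_state();print(s["ee_pos"],s["ft_force"],s["width"])
cm=camera_model("wrist");p,d=snapshot("wrist");cv2.imwrite("pics/w6.png",p)
P=cloud("wrist",d,cm);X=P[...,0]*c_+P[...,1]*s_-.5066;Y=-P[...,0]*s_+P[...,1]*c_+.1733;Z=P[...,2]
R=np.stack([X,Y,Z],-1)*1e3
v=np.ones(d.shape,bool);v[240:,:420]=0;v&=d>0
for n,m in(("flL",(abs(R[...,0]+16)<20)&(abs(R[...,1]-90)<18)&(R[...,2]>190)&(R[...,2]<215)&(R[...,0]<-1)),("flR",(abs(R[...,0]+16)<20)&(abs(R[...,1]+90)<18)&(R[...,2]>190)&(R[...,2]<215)&(R[...,0]<-1)),("rail",(abs(R[...,0]+66)<10)&(abs(R[...,1])<90)&(R[...,2]>162)&(R[...,2]<178))):
    q=R[m&v];print(n,len(q))
    if len(q)>20:print(np.percentile(q,[2,50,98],axis=0).round(1))
print("slopes rail z(y)",np.polyfit(q[:,1],q[:,2],1))
E
```

```text
time: 12.5
ee_pos: [0.456, -0.1298, 0.1564]
orientation: [[-0.093, 0.996, 0.003], [0.996, 0.093, -0.001], [-0.001, 0.003, -1.0]]
ft_force: [0.2, -0.2, -0.2]
width: 0.0212
grip_force: 0.0
time: 13.0
ee_pos: [0.4658, -0.2175, 0.2949]
orientation: [[-0.096, 0.995, 0.01], [0.995, 0.096, -0.007], [-0.008, 0.01, -1.0]]
ft_force: [1.5, 0.1, -0.4]
width: -0.0001
grip_force: 0.0
[ 0.46319439 -0.21637902  0.28832705] [ 0.61069386 -1.11121964 -0.63074191] -0.00015835024878969336
flL 0
flR 1161
[[ -33.8 -100.2  193.6]
 [ -19.6  -88.8  207.1]
 [  -4.8  -78.7  208.6]]
rail 3203
[[-73.2 -86.5 166.1]
 [-67.3  -5.7 168.7]
 [-61.3  70.1 170.4]]
slopes rail z(y) [6.59039786e-04 1.68592109e+02]
```

View pics/w6.png

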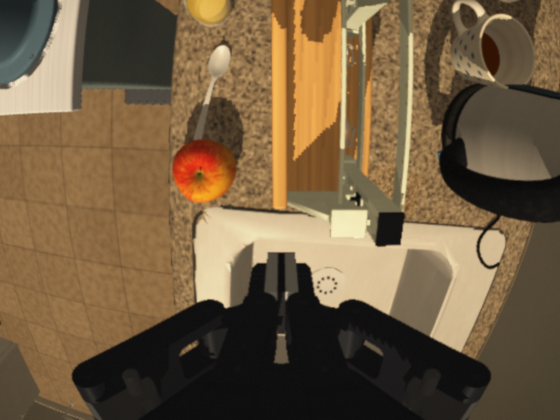

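Wrist view: the shelf is hooked, with its right flange at (348,222) and the rail straight at (280,100). Measured: rail top 168.6 mm, right flange 207 mm, level and about 8 mm above locked. Next I press the right flange with the closed fingertips.

```bash
cat >> h.py <<'E'
def st():
    s=readout.get_state();p=s["ee_pos"];print("t",round(s["time"],2),"tip rack XY,z mm",np.round([(p[0]*c_+p[1]*s_-.5066)*1e3,(-p[0]*s_+p[1]*c_+.1733)*1e3,p[2]*1e3-14],1),"F",s["ft_force"].round(1))
try:
    from rig import readout as _r; CATCH=[k for k in _r.get_state() if "catch" in k]
except Exception: CATCH=[]
E
python3 -m jog '[{"hand":0,"travel":[-2.6,23,0],"dr":[0,0,0]},{"hand":0,"travel":[0,22,0],"dr":[0,0,0]},{"hand":0,"travel":[0,0,0],"dr":[0,0,0]},{"hand":0,"travel":[0,0,30],"dr":[0,0,0]},{"hand":0,"travel":[0,0,30],"dr":[0,0,0]}]' >/dev/null; python3 -m jog '[{"hand":0,"travel":[0,0,0],"dr":[0,0,0]},{"hand":0,"travel":[0,0,0],"dr":[0,0,0]}]' >/dev/null; python3 -c "
from h import *
st();print(CATCH)"; python3 -m jog '[{"hand":0,"travel":[0,0,4],"dr":[0,0,0]},{"hand":0,"travel":[0,0,2],"dr":[0,0,0]},{"hand":0,"travel":[0,0,0],"dr":[0,0,0]}]' >/dev/null;python3 -c "
from h import *
st()"
```

```text
t 13.95 tip rack XY,z mm [-21.5 -87.6 214.4] F [ 0.4 -1.4  0.5]
[]
t 14.25 tip rack XY,z mm [-21.  -88.5 209. ] F [ 0.1 -0.   0.3]
```

```bash
python3 -m jog '[{"hand":0,"travel":[0,0,1.5],"dr":[0,0,0]},{"hand":0,"travel":[0,0,1],"dr":[0,0,0]},{"hand":0,"travel":[0,0,0],"dr":[0,0,0]}]' >/dev/null;python3 -c "
from h import *
st()";python3 -m jog '[{"hand":0,"travel":[0,0,1],"dr":[0,0,0]},{"hand":0,"travel":[0,0,1],"dr":[0,0,0]},{"hand":0,"travel":[0,0,0],"dr":[0,0,0]}]' >/dev/null;python3 -c "
from h import *
st()";python3 -m jog '[{"hand":0,"travel":[0,0,1],"dr":[0,0,0]},{"hand":0,"travel":[0,0,1],"dr":[0,0,0]},{"hand":0,"travel":[0,0,0],"dr":[0,0,0]}]' >/dev/null;python3 -c "
from h import *
st()"
```

```text
t 14.55 tip rack XY,z mm [-20.9 -88.7 207. ] F [-1.8 -0.3  3.7]
t 14.85 tip rack XY,z mm [-20.8 -89.1 205.5] F [-2.   0.6  7.6]
t 15.15 tip rack XY,z mm [-20.7 -89.5 204. ] F [-3.5 -1.8  8.4]
```

```bash
python3 -m jog '[{"hand":0,"travel":[0,0,1],"dr":[0,0,0]},{"hand":0,"travel":[0,0,1],"dr":[0,0,0]},{"hand":0,"travel":[0,0,0],"dr":[0,0,0]}]' >/dev/null;python3 -c "
from h import *
st()";python3 -m jog '[{"hand":0,"travel":[0,0,1],"dr":[0,0,0]},{"hand":0,"travel":[0,0,1],"dr":[0,0,0]},{"hand":0,"travel":[0,0,0],"dr":[0,0,0]}]' >/dev/null;python3 -c "
from h import *
st()";python3 -m jog '[{"hand":0,"travel":[0,0,1],"dr":[0,0,0]},{"hand":0,"travel":[0,0,0.7],"dr":[0,0,0]},{"hand":0,"travel":[0,0,0],"dr":[0,0,0]}]' >/dev/null;python3 -c "
from h import *
st()"
```

```text
t 15.45 tip rack XY,z mm [-20.6 -89.5 200.9] F [ 0.2 -3.3  5.1]
t 15.75 tip rack XY,z mm [-20.6 -89.3 198.6] F [ 0.8 -3.5  4.9]
t 16.05 tip rack XY,z mm [-20.5 -89.4 197.9] F [-1.  -2.4 10.2]
```

```bash
python3 -m jog '[{"hand":0,"travel":[0,0,1],"dr":[0,0,0]},{"hand":0,"travel":[0,0,1],"dr":[0,0,0]},{"hand":0,"travel":[0,0,0],"dr":[0,0,0]}]' >/dev/null;python3 -c "
from h import *
st()"
python3 -m jog '[{"hand":0,"travel":[0,0,-10],"dr":[0,0,0]},{"hand":0,"travel":[0,0,-40],"dr":[0,0,0]},{"hand":0,"travel":[45,0,-10],"dr":[0,0,0]},{"hand":0,"travel":[45,0,0],"dr":[0,0,0]},{"hand":0,"travel":[45,0,0],"dr":[0,0,0]}]' >/dev/null
python3 -m jog '[{"hand":0,"travel":[42,0,0],"dr":[0,0,0]},{"hand":0,"travel":[0,0,0],"dr":[0,0,0]},{"hand":0,"travel":[0,0,0],"dr":[0,0,0]}]' >/dev/null;python3 -c "
from h import *
st()"
```

```text
t 16.35 tip rack XY,z mm [-20.4 -89.6 197.6] F [-4.3 -2.  17.5]
t 17.15 tip rack XY,z mm [-21.5  89.9 253.1] F [ 0.7 -1.3  0.3]
```

The right end is solid at 197.6 mm after the snap at about 201 mm. Now the left.

```bash
python3 -m jog '[{"hand":0,"travel":[0,0,28],"dr":[0,0,0]},{"hand":0,"travel":[0,0,12],"dr":[0,0,0]},{"hand":0,"travel":[0,0,4],"dr":[0,0,0]},{"hand":0,"travel":[0,0,0],"dr":[0,0,0]}]' >/dev/null;python3 -c "
from h import *
st()";python3 -m jog '[{"hand":0,"travel":[0,0,2],"dr":[0,0,0]},{"hand":0,"travel":[0,0,1],"dr":[0,0,0]},{"hand":0,"travel":[0,0,0],"dr":[0,0,0]}]' >/dev/null;python3 -c "
from h import *
st()";python3 -m jog '[{"hand":0,"travel":[0,0,1],"dr":[0,0,0]},{"hand":0,"travel":[0,0,1],"dr":[0,0,0]},{"hand":0,"travel":[0,0,0],"dr":[0,0,0]}]' >/dev/null;python3 -c "
from h import *
st()"
```

```text
t 17.55 tip rack XY,z mm [-21.3  88.2 209.3] F [0.8 0.1 0.8]
t 17.85 tip rack XY,z mm [-20.7  88.5 207.5] F [-0.1  0.5  0. ]
t 18.15 tip rack XY,z mm [-20.5  88.8 206.3] F [-1.7  0.9  5.5]
```

```bash
python3 -m jog '[{"hand":0,"travel":[0,0,1],"dr":[0,0,0]},{"hand":0,"travel":[0,0,1],"dr":[0,0,0]},{"hand":0,"travel":[0,0,0],"dr":[0,0,0]}]' >/dev/null;python3 -c "
from h import *
st()";python3 -m jog '[{"hand":0,"travel":[0,0,1],"dr":[0,0,0]},{"hand":0,"travel":[0,0,1],"dr":[0,0,0]},{"hand":0,"travel":[0,0,0],"dr":[0,0,0]}]' >/dev/null;python3 -c "
from h import *
st()"
```

```text
t 18.45 tip rack XY,z mm [-20.4  89.1 204.6] F [-3.   2.6  6. ]
t 18.75 tip rack XY,z mm [-20.3  88.8 201.8] F [0.5 1.1 2.9]
```

```bash
python3 -m jog '[{"hand":0,"travel":[0,0,1],"dr":[0,0,0]},{"hand":0,"travel":[0,0,1],"dr":[0,0,0]},{"hand":0,"travel":[0,0,0],"dr":[0,0,0]}]' >/dev/null;python3 -c "
from h import *
st()";python3 -m jog '[{"hand":0,"travel":[0,0,1],"dr":[0,0,0]},{"hand":0,"travel":[0,0,1],"dr":[0,0,0]},{"hand":0,"travel":[0,0,0],"dr":[0,0,0]}]' >/dev/null;python3 -c "
from h import *
st()";python3 -m jog '[{"hand":0,"travel":[0,0,1],"dr":[0,0,0]},{"hand":0,"travel":[0,0,1],"dr":[0,0,0]},{"hand":0,"travel":[0,0,0],"dr":[0,0,0]}]' >/dev/null;python3 -c "
from h import *
st()"
```

```text
t 19.05 tip rack XY,z mm [-20.4  89.  199.7] F [0.5 4.  6.2]
t 19.35 tip rack XY,z mm [-20.4  88.9 197.7] F [-0.2  3.5  7.1]
t 19.65 tip rack XY,z mm [-20.2  88.9 197.5] F [-5.   5.5 16.2]
```

```bash
python3 -m jog '[{"hand":0,"travel":[0,0,-10],"dr":[0,0,0]},{"hand":0,"travel":[0,0,-45],"dr":[0,0,0]},{"hand":0,"travel":[-40,-20,-30],"dr":[0,0,0]},{"hand":0,"travel":[-40,-20,-30],"dr":[0,0,0]},{"hand":0,"travel":[-40,-20,0],"dr":[0,0,0]}]' >/dev/null;python3 -m jog '[{"hand":0,"travel":[-45,-20,0],"dr":[0,0,0]},{"hand":0,"travel":[-30,0,0],"dr":[0,0,0]},{"hand":0,"travel":[0,0,0],"dr":[0,0,0]},{"hand":0,"travel":[0,0,0],"dr":[0,0,0]}]' >/dev/null
python3 - <<'E'
from h import *
st()
cm=camera_model("wrist");p,d=snapshot("wrist");cv2.imwrite("pics/w7.png",p)
P=cloud("wrist",d,cm);X=P[...,0]*c_+P[...,1]*s_-.5066;Y=-P[...,0]*s_+P[...,1]*c_+.1733;Z=P[...,2]
R=np.stack([X,Y,Z],-1)*1e3
v=np.ones(d.shape,bool);v[240:,:420]=0;v&=d>0
for n,m in(("flL",(abs(R[...,0]+19)<9)&(abs(R[...,1]-90)<9)&(R[...,2]>192)&(R[...,2]<215)),("flR",(abs(R[...,0]+19)<9)&(abs(R[...,1]+90)<9)&(R[...,2]>192)&(R[...,2]<215)),("rail",(abs(R[...,0]+66)<5)&(abs(R[...,1])<85)&(R[...,2]>152)&(R[...,2]<178))):
    q=R[m&v];print(n,len(q))
    if len(q)>20:print(np.percentile(q,[2,50,98],axis=0).round(1))
print("slopes rail z(y)",np.polyfit(q[:,1],q[:,2],1))
b=v&(R[...,2]>154)&(R[...,2]<168)&(abs(R[...,1])<80)&(R[...,0]<-55);q=R[b];print("rail front",[np.percentile(q[abs(q[:,1]-y)<8][:,0],2).round(1) for y in(-70,-30,30,70) if (abs(q[:,1]-y)<8).sum()>5])
E
```

```text
t 20.55 tip rack XY,z mm [ -99.  -100.7  304.8] F [ 0.5 -0.2 -0.1]
flL 0
flR 439
[[-27.6 -98.5 196.3]
 [-18.9 -90.  197.7]
 [-10.3 -81.5 198.9]]
rail 1833
[[-70.8 -81.7 157.2]
 [-66.2  -6.5 159.4]
 [-61.3  69.2 161. ]]
slopes rail z(y) [-7.54895682e-04  1.59342220e+02]
rail front [np.float64(-72.9), np.float64(-73.4), np.float64(-72.8), np.float64(-73.1)]
```

View pics/w7.png

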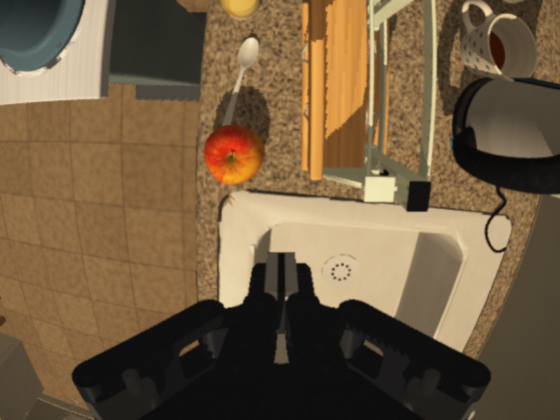

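The last wrist view shows the shelf seated. The rail is level at (315,90) and the right flange, at (380,188), stays at 197.7 mm with the hand away, as it was when pressed. The origin comes out at about z = 104 mm and x = −36 mm, and both ends snapped, so I hand in.

```bash
python3 -c "
from rig import ctrl
print(ctrl.finish_job())"
```

```text
the job is handed in; nothing more can be done
None
```

The shelf hangs at the top level, pressed solid at both ends, and I handed the job in at about 21 s. I judged the locks by the drop in push force at each end, because the catch readings were not in the state, and finish_job gave no verdict.

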